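# Close the spindle brake's cam and check the hand lever

### The arm

A 6-joint arm with a two-finger parallel gripper is mounted at the origin on a cart in front of the work surface, level with it; the furniture and walls round the work are solid. World frame = base frame: x ahead of the robot, y to its left, z up, the work surface at z = 0. Lengths are in m, angles in rad, forces in N, time in s.
With the tool pointing down it reaches from about 0.275 to 0.725 m from the base axis. Payload 5.6 kg.
Tool frame: the origin (TCP) lies at the very end of the fingers, on their centre line; the grasp point (between the pads) lies 19 mm behind it; z points along the fingers, y is the direction in which the jaws open and shut (so a half turn about z gives the same grasp; the last joint's range is limited). The gripper opens to 85 mm and grips with 20 to 120 N. Pads are 22 mm wide; open, the fingers measure 114 mm over their backs; the gripper's body (76 mm by 85 mm) begins 54 mm behind the grasp point. The pads swing forward as they close: fully open they stand 13 mm farther back than shut.
Start: joints at [-0.997, 0.255, 0.108, 0, -1.424, -0.285], TCP at [0.157, -0.527, 0.208] pointing down, gripper open.
Joint ranges: [-2.95, 2.95], [-1.21, 1.97], [-1.09, 1.5], [-2.87, 1.71], [-2.94, -0.07], [-3.05, 3.05]. Speed limits (rad/s): [2.57, 2.57, 3.14, 3.14, 3.14, 3.14].

### API

Orientations are given as a 3x3 rotation matrix whose columns are the frame's x, y, z axes.
In Python, from cell import env, eyes, order gives the robot as it stands. The module is installed in compiled form; this text tells all that it offers.
- The arm moves only by the tool drive_tool, never from a script. Its argument "targets" is a list of rows, each an object of numbers: "dx", "dy", "dz": the shift along the tool's x, y, z in units of 25 mm (1.0 is 25 mm); "spin": the turn about the tool's z in units of 8 degrees (1.0 is 8 degrees); "grip": the closure, from 0 (fully open) to 1 (shut). In form: [{"dx": .., "dy": .., "dz": .., "spin": .., "grip": ..}, ...]. A call has 1 to 12 rows; each row is the pose to reach, as a shift and turn from the pose measured when the call began, along the tool's axes at that moment; what a row does not reach only later rows make up. A row lasts 1/8 s, in which the tool goes at most 62.5 mm and 10.7 degrees, less where a joint would pass 70% of its speed; a pose out of reach is approached as far as the arm can. A call with a gripper value outside its range is refused whole. The fingers move at their own pace and stop on an object; "squeeze" is the grip in N (left out, the last holds). Time passes only in rows, so rows that repeat a pose let the fingers close. It gives the time, the measured TCP pose, the force and the opening at its end, in the units of the state.
- env.observe(): the state, without advancing time (a new reading comes with each control period).
- eyes.camera(name): name is "side" or "top"; returns the picture (420x560x3 uint8, red, green, blue); there is no depth.
- eyes.calibration(name): a dict with "fovy" (degrees; the focal length in pixels is half the picture's height over the tangent of half this angle, whatever the lens; pixels are square), "cx", "cy" (the principal point, pixels), "R" (3x3) and "t" (3): a world point X has camera coordinates R X + t. Camera axes: x right, y down, z forward; pixel columns grow to the right and rows downward; lengths in m; the calibration is good to about 2 mm. A picture is of the moment at which its call begins. calibration takes no time and is no camera call.
- order.job_done(): hands the job in, once; it reports no verdict.
The state is a dict: "clock": time; "joints": joint angles; "joint_velocities": joint speeds; "joint_torque": joint torques, N m; "tcp_pos": TCP position; "tcp_rot": TCP orientation; "contact_force": force on the tool from outside, world axes, zero at the start; "ft_torque": the same for the moment, N m; "opening": finger opening in m.
Only numpy, scipy, OpenCV 4.12 (cv2) and the standard library are available. Lean on these libraries where they do the work, as an engineer would, in place of code of your own. Each camera call takes 0.05 s, during which the arm holds its last target.

### The job

The drum of this spindle brake has just been refitted, and the brake's quick-release cam lever still stands open. With the fingertips push the cam lever round until it is fully closed, then press the hand lever towards the grip bar with the backs of the fingers until the shoe bites on the drum and the lever stops short of the bar, keep it firmly pressed there for two seconds, and let it spring back. Only push and press: do not pinch or lift anything, do not press on the grip bar, push neither lever with more than about 30 N, and leave the loose things around the board where they are.

Things in the scene. Friction and masses are not known exactly. Their poses are not given: they have to be found in the camera images.
- brake: Spindle brake on a wooden board (172 x 297 x 20 mm) screwed to the bench. Origin on the bench top under the hand lever's pivot; all mm below are in this frame. x points from the hand lever to the grip bar (away from the robot, turned up to 0.35 rad), y left along the bar to the drum, z up. The board spans x -50 to 122, y -170 to 127.
- grip_bar: Fixed grip bar, a 27 mm thick rubber-covered tube parallel to the brake's y axis, sleeve from y -138 to -44 mm, axis at x 47, z 100 mm in the brake frame; a grey post at each end (y -150 and y -33, up to z 119 mm). This entry's origin is that of the brake. Not to be pressed on.
- brake_lever (a joint): Hand lever's angle (rad) about its upright pivot at the brake's origin: 0 at rest, grows as it is pressed to the bar (+x), 0.40 at the bar. Spring return: 4 N at the pressing point start it, 5 N bring the shoe to the drum. With the cam closed it comes to a firm stop somewhere from 0.11 to 0.21; cam open, it goes (nearly) to the bar. Firmly pressed: 10 to 25 N.
- lever_face (a point): Pressing point, on the front of the hand lever's dark steel blade (the side away from the bar); at rest x -26, y -105, z 100 mm in the brake frame; moves with the lever. Blade 9 mm thick, 18 mm high (z 91 to 109), ending in a 20 mm ball at y -144. Free below and in front of it down to the board at z 20 mm.
- cam_lever (a joint): Quick-release cam lever's angle (rad) about its upright axis: 0 open, handle pointing to -y of the brake (over the bar's inner post); 1.57 fully closed at its stop, handle pointing to +x (away from the robot). Closes counter-clockwise seen from above; stays where it is left; about 2 N at the knob moves it. Starts between 0 and 0.35.
- cam_tip (a point): Centre of the upright knob (17 mm thick, z 127 to 150 mm above the bench) at the end of the cam lever's handle. It moves on a circle of 52 mm radius about the cam axis at x 49, y 0 mm in the brake frame; 25 mm boss there, top z 147 mm. Handle bar 9 mm wide, z 132 to 142 mm. Under its sweep nothing is higher than 122 mm.
- shoe: Brake shoe with cork lining (30 mm square face), between the slide block under the cam and the drum; the cam throws it 13.5 mm towards the drum (+y of the brake), and the hand lever moves it on until it bites.
- drum: Steel brake drum 80 mm in diameter on a spindle parallel to the brake's x axis, in two grey pillow blocks on the board, fixed. Origin on the board's top under the drum's centre, at x 49, y 86.5 to 89.5 mm in the brake frame; drum centre at z 113 mm, top at z 153 mm above the bench.
- offcut: Loose wooden offcut, 32 x 47 x 22 mm, lying on the board's front left corner (about x -30, y 80 mm in the brake frame, on the board's top at z 20 mm); origin under its middle. To be left alone.
- abrasive_roll: Loose roll of abrasive, 74 x 59 x 50 mm, standing on the bench right of the board; origin under its middle. To be left alone.
- spanner: Loose double open-ended spanner, 62 x 151 x 8 mm, lying on the bench right of the board near the front edge; origin under its middle. To be left alone.

How it is judged:
On the way, in this order (a step that is already met when the one before it is completed fails the run):
1. the cam lever is pushed fully closed while the hand lever rests (value of joint cam_lever above 1.45 rad and value of joint brake_lever below 0.06 rad), for 0.2 s.
2. the fingers press the hand lever in to its stop: the shoe bites on the drum with over 6 N and the lever stands short of the bar, for a second and a half (contact force between the fingers and brake_lever above 5 N and contact force between shoe and drum above 6 N and value of joint brake_lever between 0.08 and 0.28 rad and value of joint cam_lever above 1.45 rad), for 1.5 s.
At the end, for the whole second after the job is handed in: The cam lever is fully closed (over 1.45 rad), the hand lever has sprung back to rest (under 0.03 rad) after being pressed firmly against its stop for at least 1.5 s, and the three loose things lie within 25 mm of where they were (value of joint cam_lever above 1.45 rad and value of joint brake_lever below 0.03 rad and distance of each of offcut, abrasive_roll, spanner from where it was at the start of the episode below 0.025 m); the robot touches nothing.
It fails at once if the fingers press on the grip bar (over 6 N), as when squeezing the lever against it (contact force between the fingers and grip_bar above 6 N).
It fails at once if either lever is pinched in the fingers or forced (over 38 N) (contact force between the fingers and brake_lever above 38 N or contact force between the fingers and cam_lever above 38 N).
It fails at once if a loose thing is carried or knocked away (distance of any of offcut, abrasive_roll, spanner from where it was at the start of the episode above 0.04 m).
It also fails if it takes over 56 s, if anything falls off the work surface, if the arm or the gripper's body presses on something with over 40 N, if the wrist force passes 120 N, or if a joint passes its speed limit or range.

## Working session

There is one attempt and no reset: what is moved stays moved. The work goes in short steps, Python scripts to look and compute and a tool call to move; the robot and the scene stay as the last step left them, time stands still between calls to the robot, and variables do not carry over. Pictures are saved under pics/ and viewed, and the job is handed in when it is done.

Besides the shell and the picture viewer there is one more tool, called after "Call:" as name(argument=value, ...) on one line, values as JSON. drive_tool: Moves the arm, as the interface text tells. Its arguments: {"type":"object","properties":{"targets":{"type":"array"},"squeeze":{"type":"number"}},"required":["targets"]}

```bash
mkdir -p pics; python3 - <<'E'
from cell import env, eyes
import cv2,numpy as np
for n in("side","top"):
    cv2.imwrite(f"pics/{n}0.png",eyes.camera(n)[:,:,::-1]); c=eyes.calibration(n);print(n,c)
print(env.observe())
E
```

```text
side {'fovy': 57.16643079962432, 'cx': 283.8141707091079, 'cy': 207.8207514857836, 'R': array([[-0.96790806, -0.25097513, -0.01286319],
       [-0.07684152,  0.34430391, -0.93570839],
       [ 0.23926839, -0.90469127, -0.35253984]]), 't': array([0.4727408 , 0.08187625, 0.88191972])}
top {'fovy': 45.16332972774608, 'cx': 275.2356357541288, 'cy': 208.55929523590942, 'R': array([[ 0.02812607, -0.99959216, -0.00494311],
       [-0.99774631, -0.02777207, -0.06108209],
       [ 0.06091989,  0.00664997, -0.99812051]]), 't': array([0.10631211, 0.4638388 , 1.39763243])}
{'clock': 0.1, 'joints': array([-9.97403358e-01,  2.55698730e-01,  1.07131691e-01, -4.26908107e-04,
       -1.42391309e+00, -2.84577165e-01]), 'joint_velocities': array([ 3.09552365e-04, -6.63207920e-04,  4.39184573e-03,  2.51120460e-03,
        4.63345453e-06, -1.53570776e-03]), 'joint_torque': array([-3.09294519e-03, -3.87605810e+01,  2.38469571e+01,  5.37811071e+00,
       -3.87754611e-03, -1.55829116e-05]), 'tcp_pos': array([ 0.15654967, -0.52674064,  0.20717891]), 'tcp_rot': array([[-9.58599703e-01, -2.84756558e-01, -5.58663705e-04],
       [-2.84757098e-01,  9.58598296e-01,  1.64359254e-03],
       [ 6.75103225e-05,  1.73463077e-03, -9.99998493e-01]]), 'contact_force': array([0.03615715, 0.27295446, 0.68030253]), 'ft_torque': array([-0.01153296, -0.00301493,  0.01540068]), 'opening': 0.08540267769967615}
```

View pics/side0.png

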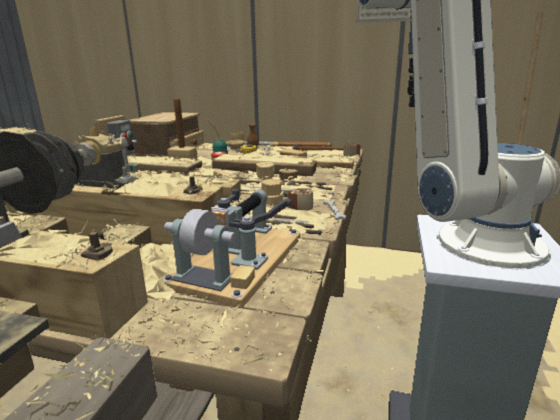

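View pics/top0.png

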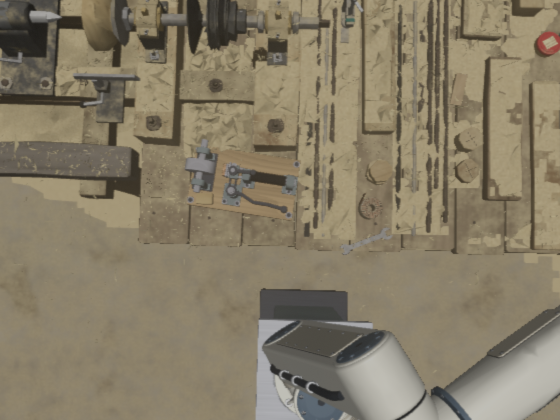

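The top view shows the board at about cols 188-300, rows 150-218, with the drum at (200,170). The side view shows the brake at about (235,240). I'll zoom in on both.

```bash
python3 - <<'E'
import cv2
a=cv2.imread("pics/top0.png")[130:230,170:310];cv2.imwrite("pics/t0z.png",cv2.resize(a,(784,560),interpolation=cv2.INTER_CUBIC))
a=cv2.imread("pics/side0.png")[180:305,150:315];cv2.imwrite("pics/s0z.png",cv2.resize(a,None,fx=4.6,fy=4.6,interpolation=cv2.INTER_CUBIC))
E
```

```text
(no output)
```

View pics/t0z.png

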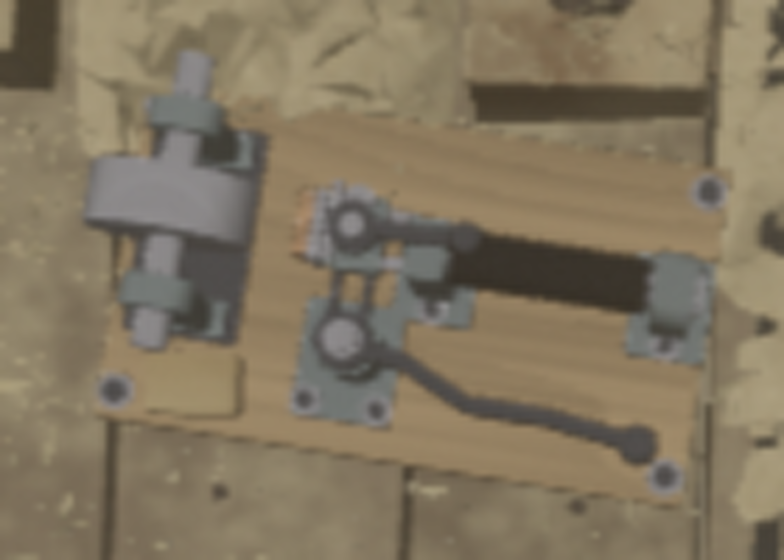

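View pics/s0z.png

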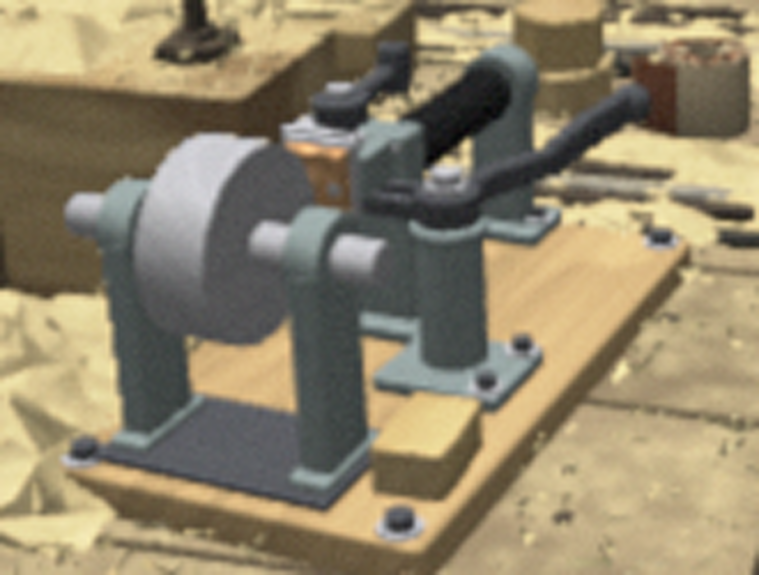

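```bash
cat >h.py <<'E'
import numpy as np
from cell import env,eyes
def proj(n,X):
    c=eyes.calibration(n);p=np.asarray(X)@c['R'].T+c['t'];f=210/np.tan(np.radians(c['fovy']/2))
    return np.stack([c['cx']+f*p[:,0]/p[:,2],c['cy']+f*p[:,1]/p[:,2]],1)
def B(q,P):
    P=np.asarray(P,float)/1000;c,s=np.cos(q[2]),np.sin(q[2])
    return np.stack([q[0]+c*P[:,0]-s*P[:,1],q[1]+s*P[:,0]+c*P[:,1],P[:,2]],1)
E
cat >fit.py <<'E'
from h import *
from scipy.optimize import least_squares
T=[((49,0,147),(352,223)),((47,-150,119),(674,283)),((-50,127,20),(97,415)),((122,-170,20),(728,175)),((-50,-170,20),(688,508)),((0,0,125),(343,338)),((-22,-144,100),(637,443))]
S=[((-50,127,20),(430,552)),((122,127,20),(65,465)),((-50,-170,20),(690,245)),((-22,-144,100),(630,103))]
def res(q):
    a=proj("top",B(q,[p for p,_ in T]))-(np.array([u for _,u in T])/5.6+[170,130])
    b=proj("side",B(q,[p for p,_ in S]))-(np.array([u for _,u in S])/4.6+[150,180])
    return np.r_[a.ravel(),b.ravel()]
r=least_squares(res,[.5,0,0],loss='soft_l1');print(r.x);print(res(r.x).reshape(-1,2).round(2))
q=r.x
# cam knob angle
from scipy.optimize import minimize_scalar
def kp(a): return B(q,[(49+52*np.sin(a),-52*np.cos(a),150)])
m=least_squares(lambda a:(proj("top",kp(a[0]))-(np.array([465,236])/5.6+[170,130])).ravel(),[.1]);print('cam',m.x,m.fun)
np.save('q.npy',q)
for nm,p in dict(knob=(49+52*np.sin(m.x[0]),-52*np.cos(m.x[0]),138),face=(-26,-105,100),camax=(49,0,147),closed=(101,0,138),drum=(49,88,153),off=(-30,80,20)).items(): print(nm,B(q,[p])[0].round(4))
E
python3 fit.py
```

```text
[ 0.49718396  0.23544276 -0.12277697]
[[-0.2   1.  ]
 [ 0.17  1.09]
 [-1.08  0.99]
 [ 0.67 -0.86]
 [-1.3   0.36]
 [-0.78  0.25]
 [ 0.44 -1.16]
 [ 0.19 -1.21]
 [-3.55 -0.95]
 [ 1.23 -1.98]
 [-1.13 -0.81]]
cam [0.07743678] [-0.0768478  -0.00589869]
knob [0.5435 0.1775 0.138 ]
face [0.4585 0.1344 0.1   ]
camax [0.5458 0.2294 0.147 ]
closed [0.5974 0.2231 0.138 ]
drum [0.5566 0.3168 0.153 ]
off [0.4772 0.3185 0.02  ]
```

```bash
cat >>h.py <<'E'
q=np.array([0.4972,0.2354,-0.1228])
def rows(L):
    "L: (bx,by,bz mm, push angle in brake frame; -tool y = push)"
    s=env.observe();R=s['tcp_rot'];out=[]
    yx=np.arctan2(R[1,0],R[0,0])
    for bx,by,bz,a in L:
        d=R.T@(B(q,[(bx,by,bz)])[0]-s['tcp_pos'])/.025
        dy=(q[2]+a-np.pi/2-yx+np.pi)%(2*np.pi)-np.pi
        print("dx %.2f dy %.2f dz %.2f spin %.2f"%(*d,-np.degrees(dy)/8))
def stat():
    s=env.observe();p=s['tcp_pos']-[q[0],q[1],0];c,n=np.cos(q[2]),np.sin(q[2])
    R=s['tcp_rot'];f=s['contact_force']
    print('t',s['clock'].__round__(2),'brake mm',np.round([1e3*(c*p[0]+n*p[1]),1e3*(-n*p[0]+c*p[1]),1e3*p[2]],1),'push ang',round((np.arctan2(R[1,0],R[0,0])+np.pi/2-q[2]),3),'F brake',np.round([c*f[0]+n*f[1],-n*f[0]+c*f[1],f[2]],2),'open',round(s['opening'],4),'j',s['joints'].round(2))
E
python3 -c "
from h import *
rows([(5,-50,210,.08)]);stat()"
```

```text
dx -21.13 dy 23.43 dz -0.07 spin -8.88
t 0.1 brake mm [-244.7 -798.1  207.2] push ang -1.159 F brake [0.   0.28 0.68] open 0.0854 j [-1.    0.26  0.11 -0.   -1.42 -0.28]
```

Call:
drive_tool(targets=[{"dx": -1,"dy": 1,"dz": -0.2,"spin": -0.5,"grip": 1},{"dx": -2.4,"dy": 2.6,"dz": -0.2,"spin": -1.2,"grip": 1},{"dx": -4,"dy": 4.4,"dz": -0.2,"spin": -2,"grip": 1},{"dx": -5.6,"dy": 6.2,"dz": -0.2,"spin": -2.8,"grip": 1},{"dx": -7.2,"dy": 8,"dz": -0.2,"spin": -3.6,"grip": 1},{"dx": -8.8,"dy": 9.8,"dz": -0.2,"spin": -4.4,"grip": 1},{"dx": -10.4,"dy": 11.6,"dz": -0.2,"spin": -5.2,"grip": 1},{"dx": -12,"dy": 13.4,"dz": -0.2,"spin": -6,"grip": 1},{"dx": -13.6,"dy": 15.1,"dz": -0.2,"spin": -6.8,"grip": 1},{"dx": -15.2,"dy": 16.8,"dz": -0.2,"spin": -7.6,"grip": 1},{"dx": -16.5,"dy": 18.3,"dz": -0.2,"spin": -8.3,"grip": 1},{"dx": -17.6,"dy": 19.5,"dz": -0.2,"spin": -8.88,"grip": 1}], squeeze=60)

```text
clock: 1.6
tcp_pos: [0.4397, 0.0678, 0.2126]
tcp_rot: [[-0.038, -0.999, -0.001], [-0.999, 0.038, 0.001], [-0.001, 0.001, -1.0]]
contact_force: [0.4, 0.0, 1.3]
opening: 0.0001
```

```bash
python3 -c "
from h import *
rows([(5,-50,210,.08)]);rows([(5,-50,131,.08)]);stat()"
```

```text
dx -4.78 dy -2.07 dz 0.11 spin 0.03
dx -4.77 dy -2.08 dz 3.27 spin 0.03
t 1.6 brake mm [ -36.5 -173.4  212.6] push ang 0.085 F brake [0.42 0.08 1.26] open 0.0001 j [ 0.51  0.04 -0.13 -0.   -1.4  -0.54]
```

Call:
drive_tool(targets=[{"dx": -1.5,"dy": -0.65,"dz": 0,"spin": 0,"grip": 1},{"dx": -3,"dy": -1.3,"dz": 0,"spin": 0,"grip": 1},{"dx": -4.2,"dy": -1.85,"dz": 0,"spin": 0,"grip": 1},{"dx": -4.77,"dy": -2.08,"dz": 0.1,"spin": 0,"grip": 1},{"dx": -4.77,"dy": -2.08,"dz": 0.1,"spin": 0,"grip": 1},{"dx": -4.77,"dy": -2.08,"dz": 1,"spin": 0,"grip": 1},{"dx": -4.77,"dy": -2.08,"dz": 2,"spin": 0,"grip": 1},{"dx": -4.77,"dy": -2.08,"dz": 2.8,"spin": 0,"grip": 1},{"dx": -4.77,"dy": -2.08,"dz": 3.27,"spin": 0,"grip": 1},{"dx": -4.77,"dy": -2.08,"dz": 3.27,"spin": 0,"grip": 1}])

```text
clock: 2.85
tcp_pos: [0.4956, 0.1843, 0.1307]
tcp_rot: [[-0.038, -0.999, -0.002], [-0.999, 0.038, 0.001], [-0.001, 0.002, -1.0]]
contact_force: [0.6, -1.4, 0.4]
opening: 0.0001
```

```bash
python3 - <<'E'
from h import *
import cv2
stat()
a=eyes.camera("top")[130:230,170:310,::-1];cv2.imwrite("pics/t1z.png",cv2.resize(a,(784,560),interpolation=cv2.INTER_CUBIC))
a=eyes.camera("side")[160:285,150:315,::-1];cv2.imwrite("pics/s1z.png",cv2.resize(a,None,fx=4.6,fy=4.6,interpolation=cv2.INTER_CUBIC))
def P(a,gap): # finger centre behind knob
    return (49+50*np.sin(a)-gap*np.cos(a),-50*np.cos(a)-gap*np.sin(a),131,a)
rows([P(a,23) for a in np.arange(.1,1.6,.15)])
E
```

```text
t 2.85 brake mm [  4.7 -50.9 130.7] push ang 0.084 F brake [ 0.8  -1.28  0.37] open 0.0001 j [ 0.65  0.25 -0.09 -0.   -1.23 -0.69]
dx 0.16 dy -1.01 dz 0.03 spin -0.11
dx 0.27 dy -1.33 dz 0.03 spin -1.18
dx 0.34 dy -1.65 dz 0.03 spin -2.26
dx 0.35 dy -1.98 dz 0.03 spin -3.33
dx 0.31 dy -2.31 dz 0.03 spin -4.41
dx 0.23 dy -2.63 dz 0.03 spin -5.48
dx 0.10 dy -2.93 dz 0.03 spin -6.56
dx -0.08 dy -3.21 dz 0.03 spin -7.63
dx -0.29 dy -3.46 dz 0.04 spin -8.70
dx -0.54 dy -3.67 dz 0.04 spin -9.78
```

View pics/s1z.png

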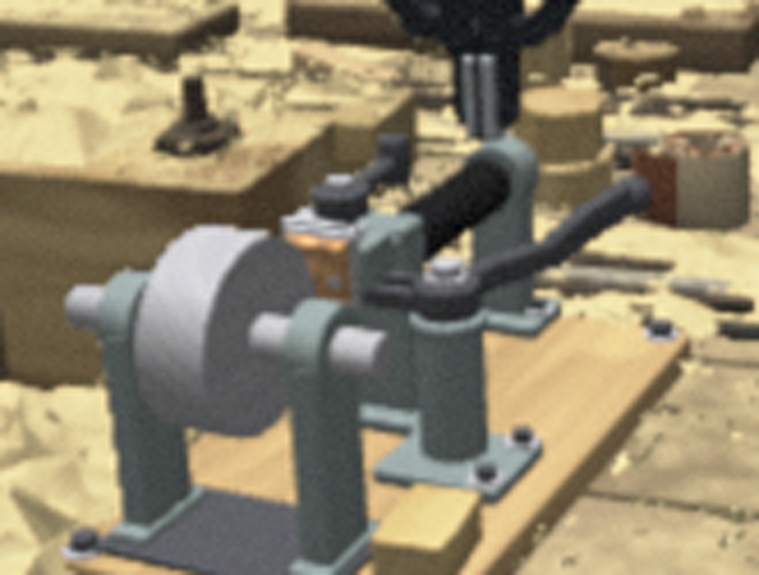

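View pics/t1z.png

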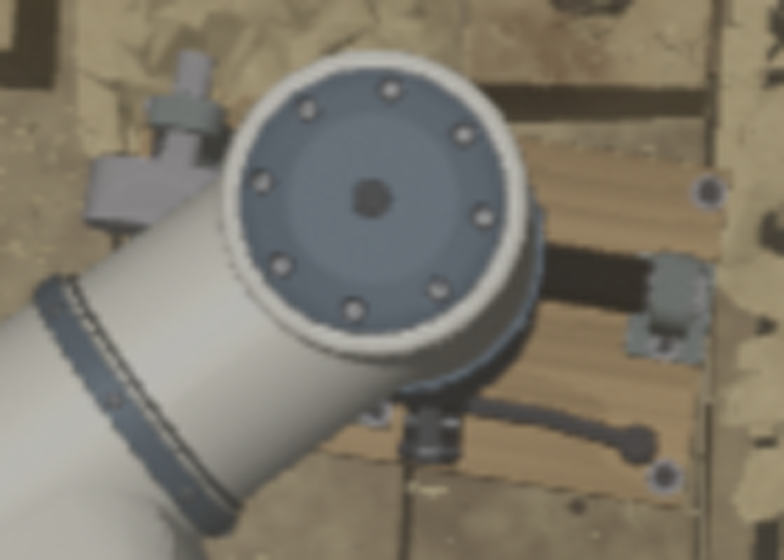

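The side view shows the fingertips at zoomed (485,137), above and right of the knob at (393,150). The top view is blocked by the arm. I'll check the projection of the known TCP.

```bash
python3 - <<'E'
from h import *
z=lambda X:((proj("side",X)-[150,160])*4.6).round(0)
print(z([env.observe()['tcp_pos']]), z(B(q,[(53,-52,150),(53,-52,138),(49,0,147),(-22,-144,100),(47,-150,119),(45,-52,131)])))
E
```

```text
[[489. 184.]] [[394. 133.]
 [396. 158.]
 [345. 176.]
 [625. 191.]
 [501. 136.]
 [412. 175.]]
```

```bash
python3 - <<'E'
from h import *
import cv2
im=eyes.camera("side");print(proj("side",[env.observe()['tcp_pos']]))
a=im[165:225,220:300,::-1];cv2.imwrite("pics/s2z.png",cv2.resize(a,None,fx=9,fy=9,interpolation=cv2.INTER_LANCZOS4))
E
```

```text
[[256.32222209 199.95970195]]
```

View pics/s2z.png

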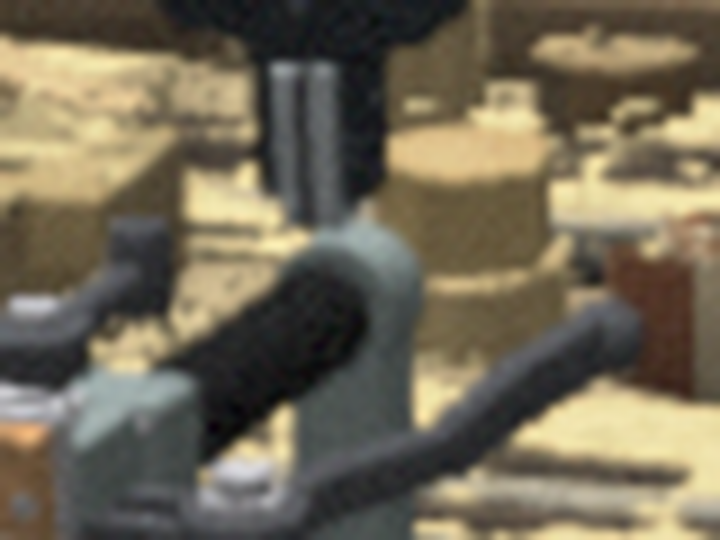

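```bash
python3 - <<'E'
from h import *
import cv2
a=cv2.imread("pics/side0.png").astype(int);b=eyes.camera("side")[:,:,::-1].astype(int)
d=np.abs(a-b).max(2)
for r in range(160,212): print(r,''.join('#' if v>40 else ('+' if v>22 else '.') for v in d[r,235:285]))
for zz in (.1307,.2,.3,.35,.4): print(zz,proj("top",[(0.4956,.1843,zz)]))
E
```

```text
160 #############################..+##########........
161 #############################..##########.........
162 ########################################..........
163 ++#####################################...........
164 +.+###+###########+###################+...........
165 ..+##+#+#+######++++##################............
166 ...+####+#+######++##################.............
167 ....++#+++#+##++##+#+###############..............
168 ..........+++++#+++++############+................
169 ..........+.+++++++#+##########++.................
170 ...........++####++.########+.....................
171 ............+#######+#######......................
172 .............###############......................
173 .............###############......................
174 ............+###############......................
175 ............+###############......................
176 ............+###############......................
177 ............+###############......................
178 .............###############+.....................
179 .............###############......................

[... 1233 characters left out ...]
...............................
203 ..................................................
204 ..................................................
205 ..................................................
206 ..................................................
207 ..................................................
208 ..................................................
209 ..................................................
210 ..................................................
211 ..................................................
0.1307 [[250.1088803  191.54899581]]
0.2 [[248.55450831 188.85339826]]
0.3 [[245.97601703 184.38176931]]
0.35 [[244.50799767 181.8359248 ]]
0.4 [[242.89769263 179.04332796]]
```

```bash
python3 - <<'E'
from h import *
import cv2
X=np.array([0.15655,-0.52674,0.20718]);print(proj("side",[X,X+[0,0,.013],X+[0,0,.073]]))
y=np.array([-.285,.959,0])*.05;print(proj("side",[X+y,X-y]))
a=cv2.imread("pics/side0.png")[20:130,350:460];cv2.imwrite("pics/s3z.png",cv2.resize(a,None,fx=5,fy=5,interpolation=cv2.INTER_CUBIC))
E
```

```text
[[415.1452508  118.84687954]
 [415.55292947 114.98105081]
 [417.47185442  96.78477123]]
[[420.49182119 120.90184237]
 [410.16397198 116.9323171 ]]
```

View pics/s3z.png

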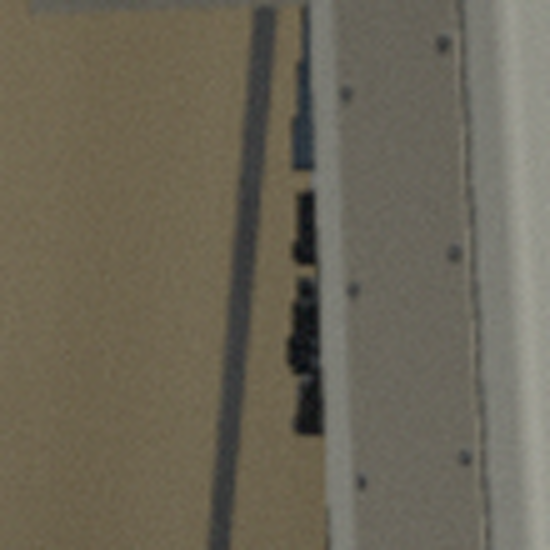

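The fingers are visibly about 20 mm shorter than the reported TCP: tip at row 190.5 against a predicted 200, and the same in the start picture. The offset looks vertical. I'll lower to a reported z of 115, which is safe whether or not that's right, and check.

```bash
python3 -c "
from h import *
rows([(5,-54,115,.08),(20,-54,115,.08)])"
```

```text
dx 0.17 dy 0.04 dz 0.68 spin 0.03
dx 0.22 dy -0.56 dz 0.68 spin 0.03
```

Call:
drive_tool(targets=[{"dx": 0.17,"dy": 0.0,"dz": 0.3,"spin": 0,"grip": 1},{"dx": 0.17,"dy": 0,"dz": 0.65,"spin": 0,"grip": 1},{"dx": 0.17,"dy": 0,"dz": 0.65,"spin": 0,"grip": 1},{"dx": 0.2,"dy": -0.3,"dz": 0.65,"spin": 0,"grip": 1},{"dx": 0.22,"dy": -0.56,"dz": 0.65,"spin": 0,"grip": 1},{"dx": 0.22,"dy": -0.56,"dz": 0.65,"spin": 0,"grip": 1}])

```text
clock: 3.8
tcp_pos: [0.5111, 0.1793, 0.1157]
tcp_rot: [[-0.038, -0.999, 0.0], [-0.999, 0.038, 0.002], [-0.002, -0.0, -1.0]]
contact_force: [-0.0, 1.0, -0.0]
opening: -0.0005
```

```bash
cat >>h.py <<'E'
def P(a,gap,z,r=50): return (49+r*np.sin(a)-gap*np.cos(a),-r*np.cos(a)-gap*np.sin(a),z,a)
def pic(n):
    import cv2
    a=eyes.camera("side")[160:250,200:320,::-1];cv2.imwrite(f"pics/{n}.png",cv2.resize(a,None,fx=6,fy=6,interpolation=cv2.INTER_CUBIC))
E
python3 - <<'E'
from h import *
stat();pic("s4");print((proj("side",[env.observe()['tcp_pos'],env.observe()['tcp_pos']+[0,0,.02]])-[200,160])*6)
rows([P(a,21,114) for a in np.arange(.1,.8,.1)])
E
```

```text
t 3.8 brake mm [ 20.6 -54.  115.7] push ang 0.084 F brake [-0.14  1.02 -0.02] open -0.0005 j [ 0.63  0.28 -0.09 -0.   -1.19 -0.66]
[[306.33999608 275.8071745 ]
 [303.84577765 221.21073134]]
dx -0.05 dy -0.52 dz 0.07 spin -0.11
dx 0.03 dy -0.72 dz 0.07 spin -0.83
dx 0.08 dy -0.93 dz 0.07 spin -1.54
dx 0.10 dy -1.15 dz 0.07 spin -2.26
dx 0.11 dy -1.36 dz 0.07 spin -2.98
dx 0.10 dy -1.58 dz 0.07 spin -3.69
dx 0.06 dy -1.79 dz 0.07 spin -4.41
```

View pics/s4.png

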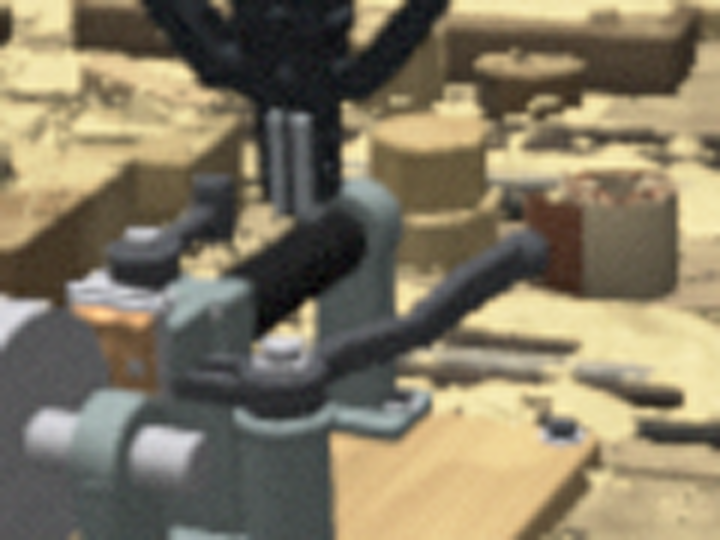

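The side view shows the fingertips at zoomed (292,212), just left of the bar, and the knob at (215,195). So the real tip is at z≈137. I'll start pushing.

Call:
drive_tool(targets=[{"dx": 0.0,"dy": -0.2,"dz": 0.05,"spin": 0,"grip": 1},{"dx": 0.0,"dy": -0.4,"dz": 0.05,"spin": 0,"grip": 1},{"dx": -0.03,"dy": -0.55,"dz": 0.05,"spin": -0.2,"grip": 1},{"dx": 0.03,"dy": -0.72,"dz": 0.05,"spin": -0.8,"grip": 1},{"dx": 0.08,"dy": -0.93,"dz": 0.05,"spin": -1.5,"grip": 1},{"dx": 0.1,"dy": -1.15,"dz": 0.05,"spin": -2.2,"grip": 1},{"dx": 0.1,"dy": -1.15,"dz": 0.05,"spin": -2.2,"grip": 1}])

```text
clock: 4.72
tcp_pos: [0.5392, 0.1748, 0.1142]
tcp_rot: [[0.265, -0.964, -0.001], [-0.964, -0.265, 0.001], [-0.001, 0.001, -1.0]]
contact_force: [-2.3, -2.9, 1.4]
opening: 0.0
```

```bash
python3 - <<'E'
from h import *
stat();pic("s5")
rows([P(a,21,114) for a in np.arange(.5,1.61,.1)])
E
```

```text
t 4.72 brake mm [ 49.1 -55.  114.2] push ang 0.391 F brake [-1.91 -3.13  1.42] open 0.0 j [ 0.59  0.33 -0.02 -0.   -1.21 -0.32]
dx 0.05 dy -0.22 dz 0.01 spin -0.79
dx 0.10 dy -0.43 dz 0.01 spin -1.51
dx 0.13 dy -0.64 dz 0.01 spin -2.22
dx 0.14 dy -0.86 dz 0.01 spin -2.94
dx 0.13 dy -1.08 dz 0.01 spin -3.65
dx 0.09 dy -1.29 dz 0.01 spin -4.37
dx 0.04 dy -1.50 dz 0.01 spin -5.09
dx -0.04 dy -1.70 dz 0.01 spin -5.80
dx -0.14 dy -1.90 dz 0.01 spin -6.52
dx -0.25 dy -2.08 dz 0.01 spin -7.24
dx -0.39 dy -2.25 dz 0.01 spin -7.95
dx -0.54 dy -2.41 dz 0.01 spin -8.67
```

View pics/s5.png

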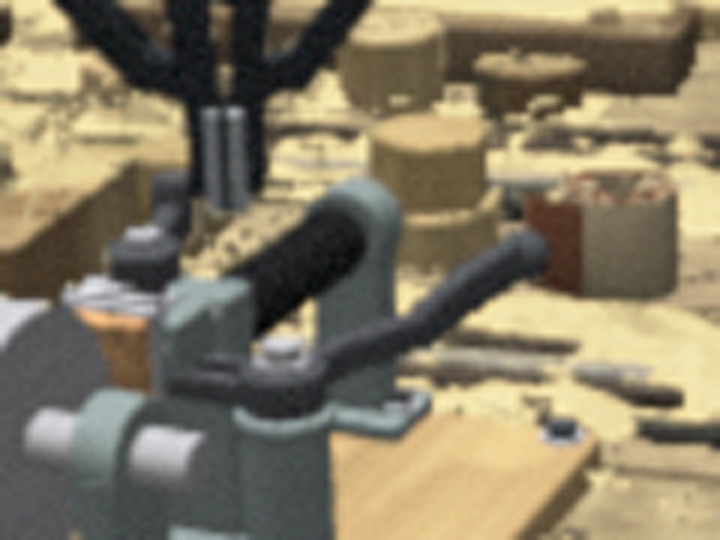

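The knob has moved to zoomed (172,195), and the fingertips at (228,208) clear the bar. I'll carry on round.

Call:
drive_tool(targets=[{"dx": 0.05,"dy": -0.22,"dz": 0,"spin": -0.8,"grip": 1},{"dx": 0.1,"dy": -0.43,"dz": 0,"spin": -1.5,"grip": 1},{"dx": 0.13,"dy": -0.64,"dz": 0,"spin": -2.2,"grip": 1},{"dx": 0.14,"dy": -0.86,"dz": 0,"spin": -2.9,"grip": 1},{"dx": 0.13,"dy": -1.08,"dz": 0,"spin": -3.6,"grip": 1},{"dx": 0.09,"dy": -1.29,"dz": 0,"spin": -4.4,"grip": 1},{"dx": 0.04,"dy": -1.5,"dz": 0,"spin": -5.1,"grip": 1},{"dx": -0.04,"dy": -1.7,"dz": 0,"spin": -5.8,"grip": 1},{"dx": -0.04,"dy": -1.7,"dz": 0,"spin": -5.8,"grip": 1}])

```text
clock: 5.9
tcp_pos: [0.5804, 0.187, 0.1144]
tcp_rot: [[0.879, -0.476, 0.0], [-0.476, -0.879, 0.001], [-0.0, -0.001, -1.0]]
contact_force: [0.8, -2.6, 0.0]
opening: 0.0002
```

```bash
python3 - <<'E'
from h import *
stat();pic("s6")
rows([P(a,g,114) for a,g in ((1.3,21),(1.4,21),(1.48,21),(1.55,21),(1.57,19),(1.57,16))])
E
```

```text
t 5.9 brake mm [ 88.5 -37.9 114.4] push ang 1.197 F brake [ 1.15 -2.47  0.04] open 0.0002 j [ 0.57  0.41  0.1  -0.   -1.25  0.51]
dx 0.06 dy -0.20 dz 0.01 spin -0.74
dx 0.12 dy -0.41 dz 0.01 spin -1.46
dx 0.14 dy -0.59 dz 0.01 spin -2.03
dx 0.15 dy -0.74 dz 0.01 spin -2.53
dx 0.13 dy -0.85 dz 0.01 spin -2.67
dx 0.08 dy -0.97 dz 0.02 spin -2.67
```

View pics/s6.png

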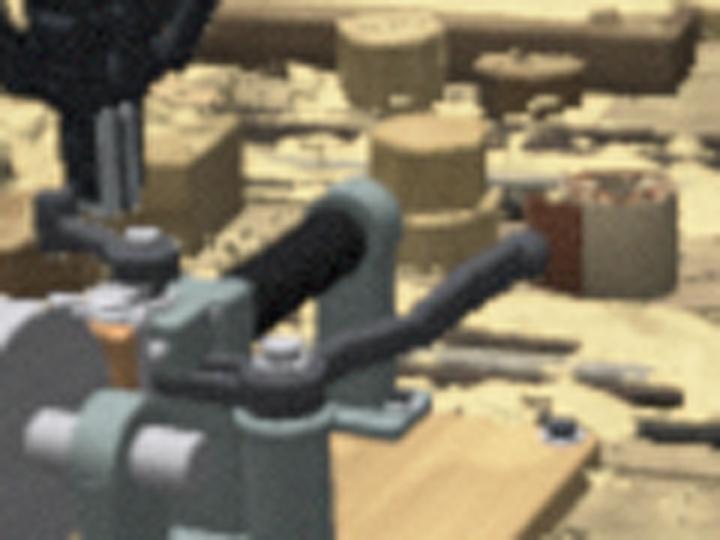

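The knob is now at zoomed (55,210), nearly closed. Next, small steps while watching the force.

Call:
drive_tool(targets=[{"dx": 0.06,"dy": -0.2,"dz": 0,"spin": -0.7,"grip": 1},{"dx": 0.12,"dy": -0.4,"dz": 0,"spin": -1.4,"grip": 1},{"dx": 0.14,"dy": -0.55,"dz": 0,"spin": -2,"grip": 1},{"dx": 0.14,"dy": -0.65,"dz": 0,"spin": -2.4,"grip": 1},{"dx": 0.14,"dy": -0.65,"dz": 0,"spin": -2.6,"grip": 1}])

```text
clock: 6.58
tcp_pos: [0.5914, 0.1998, 0.1146]
tcp_rot: [[0.991, -0.135, 0.001], [-0.135, -0.991, 0.002], [0.001, -0.002, -1.0]]
contact_force: [1.8, -3.0, 0.4]
opening: 0.0
```

```bash
python3 - <<'E'
from h import *
stat()
rows([P(a,g,114) for a,g in ((1.57,21),(1.57,19),(1.57,16))])
E
```

```text
t 6.58 brake mm [ 97.9 -23.8 114.6] push ang 1.559 F brake [ 2.19 -2.75  0.45] open 0.0 j [ 0.58  0.44  0.14 -0.   -1.27  0.86]
dx 0.04 dy -0.11 dz 0.03 spin -0.08
dx 0.04 dy -0.19 dz 0.03 spin -0.08
dx 0.04 dy -0.31 dz 0.03 spin -0.08
```

Call:
drive_tool(targets=[{"dx": 0.04,"dy": -0.08,"dz": 0,"spin": -0.1,"grip": 1},{"dx": 0.04,"dy": -0.14,"dz": 0,"spin": -0.1,"grip": 1}])

```text
clock: 6.82
tcp_pos: [0.5928, 0.2032, 0.1146]
tcp_rot: [[0.993, -0.122, 0.001], [-0.122, -0.993, 0.002], [0.001, -0.002, -1.0]]
contact_force: [0.5, -3.3, 1.0]
opening: -0.0002
```

Call:
drive_tool(targets=[{"dx": 0,"dy": -0.08,"dz": 0,"spin": 0,"grip": 1},{"dx": 0,"dy": -0.08,"dz": 0,"spin": 0,"grip": 1}])

```text
clock: 7.08
tcp_pos: [0.5932, 0.2055, 0.1147]
tcp_rot: [[0.993, -0.122, 0.002], [-0.122, -0.993, 0.002], [0.001, -0.002, -1.0]]
contact_force: [2.1, -3.0, -0.7]
opening: 0.0006
```

```bash
python3 - <<'E'
from h import *
stat();pic("s7")
E
```

```text
t 7.08 brake mm [ 99.  -18.  114.7] push ang 1.571 F brake [ 2.44 -2.71 -0.73] open 0.0006 j [ 0.58  0.45  0.15 -0.   -1.27  0.87]
```

View pics/s7.png

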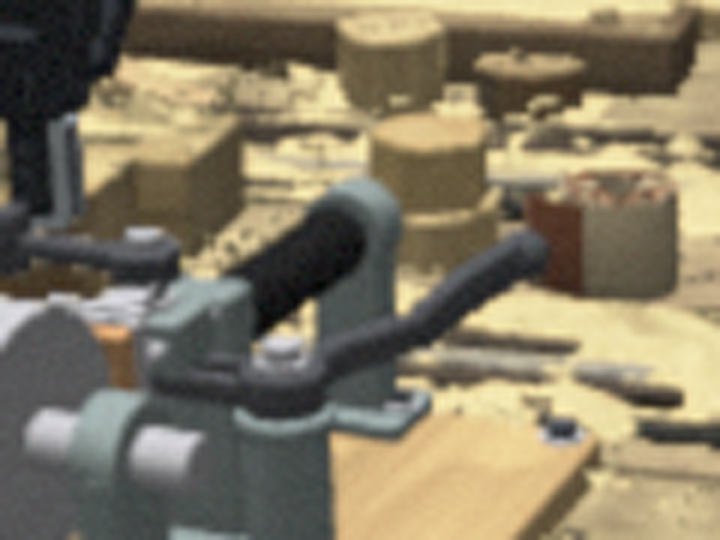

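The knob is at zoomed (10,230) and the force is still only friction, so it isn't at the stop yet. I'll continue in small steps.

Call:
drive_tool(targets=[{"dx": 0,"dy": -0.08,"dz": 0,"spin": 0,"grip": 1},{"dx": 0,"dy": -0.08,"dz": 0,"spin": 0,"grip": 1}])

```text
clock: 7.38
tcp_pos: [0.5933, 0.2062, 0.1147]
tcp_rot: [[0.993, -0.122, 0.001], [-0.122, -0.993, -0.0], [0.001, 0.0, -1.0]]
contact_force: [0.7, -6.2, 1.4]
opening: -0.0001
```

Call:
drive_tool(targets=[{"dx": 0,"dy": -0.08,"dz": 0,"spin": 0,"grip": 1},{"dx": 0,"dy": -0.08,"dz": 0,"spin": 0,"grip": 1}])

```text
clock: 7.62
tcp_pos: [0.5933, 0.2063, 0.1147]
tcp_rot: [[0.992, -0.123, -0.0], [-0.123, -0.992, -0.004], [0.0, 0.004, -1.0]]
contact_force: [1.0, -7.8, 1.9]
opening: 0.0001
```

Call:
drive_tool(targets=[{"dx": 0,"dy": -0.08,"dz": 0,"spin": 0,"grip": 1},{"dx": 0,"dy": -0.08,"dz": 0,"spin": 0,"grip": 1}])

```text
clock: 7.88
tcp_pos: [0.5933, 0.2062, 0.1147]
tcp_rot: [[0.992, -0.124, -0.001], [-0.124, -0.992, -0.007], [-0.0, 0.007, -1.0]]
contact_force: [0.9, -8.1, 1.8]
opening: -0.0001
```

The cam is firmly stopped at 8 N. I'll back off, raise and look from a clear pose in front of the hand lever.

Call:
drive_tool(targets=[{"dx": 0,"dy": 0.3,"dz": 0,"spin": 0,"grip": 1},{"dx": 0,"dy": 0.7,"dz": -0.3,"spin": 0,"grip": 1},{"dx": 0,"dy": 0.8,"dz": -1.5,"spin": 0,"grip": 1},{"dx": 0,"dy": 0.8,"dz": -3,"spin": 0,"grip": 1},{"dx": 0,"dy": 0.8,"dz": -4,"spin": 0,"grip": 1}])

```text
clock: 8.5
tcp_pos: [0.5913, 0.1874, 0.2176]
tcp_rot: [[0.992, -0.123, 0.001], [-0.123, -0.992, -0.005], [0.002, 0.005, -1.0]]
contact_force: [0.1, 0.2, -0.2]
opening: 0.0002
```

```bash
python3 - <<'E'
from h import *
stat()
rows([(-75,-110,210,0.0),(-75,-110,110,0)])
E
```

```text
t 8.5 brake mm [ 99.3 -36.1 217.6] push ang 1.57 F brake [ 0.1   0.18 -0.18] open 0.0002 j [ 0.56  0.4   0.33  0.   -1.51  0.89]
dx -6.97 dy 2.96 dz 0.30 spin 11.24
dx -6.98 dy 2.94 dz 4.30 spin 11.24
```

Call:
drive_tool(targets=[{"dx": -0.6,"dy": 0.3,"dz": 0,"spin": 1.1,"grip": 1},{"dx": -1.4,"dy": 0.6,"dz": 0,"spin": 2.3,"grip": 1},{"dx": -2.3,"dy": 1,"dz": 0,"spin": 3.5,"grip": 1},{"dx": -3.2,"dy": 1.4,"dz": 0,"spin": 4.7,"grip": 1},{"dx": -4.1,"dy": 1.8,"dz": 0,"spin": 5.9,"grip": 1},{"dx": -5,"dy": 2.2,"dz": 0,"spin": 7.1,"grip": 1},{"dx": -5.8,"dy": 2.5,"dz": 0,"spin": 8.3,"grip": 1},{"dx": -6.5,"dy": 2.8,"dz": 0,"spin": 9.5,"grip": 1},{"dx": -6.97,"dy": 2.95,"dz": 0.2,"spin": 10.6,"grip": 1},{"dx": -6.97,"dy": 2.95,"dz": 0.3,"spin": 11.24,"grip": 1},{"dx": -6.97,"dy": 2.95,"dz": 0.3,"spin": 11.24,"grip": 1}])

```text
clock: 9.88
tcp_pos: [0.409, 0.1358, 0.2105]
tcp_rot: [[-0.121, -0.993, 0.002], [-0.993, 0.121, -0.004], [0.003, -0.002, -1.0]]
contact_force: [1.2, -0.1, 0.5]
opening: -0.0002
```

```bash
python3 - <<'E'
from h import *
import cv2
stat()
rows([(-75,-110,110,0),(-75,-110,60,0)])
a=eyes.camera("top")[130:230,170:310,::-1];cv2.imwrite("pics/t8.png",cv2.resize(a,(784,560),interpolation=cv2.INTER_CUBIC))
a=eyes.camera("side")[160:280,150:310,::-1];cv2.imwrite("pics/s8.png",cv2.resize(a,None,fx=4.8,fy=4.8,interpolation=cv2.INTER_CUBIC))
E
```

```text
t 9.88 brake mm [ -75.3 -109.7  210.5] push ang 0.002 F brake [1.18 0.03 0.54] open -0.0002 j [ 0.69  0.02 -0.17  0.   -1.39 -0.81]
dx 0.00 dy -0.00 dz 4.02 spin 0.01
dx -0.01 dy 0.00 dz 6.02 spin 0.01
```

View pics/t8.png

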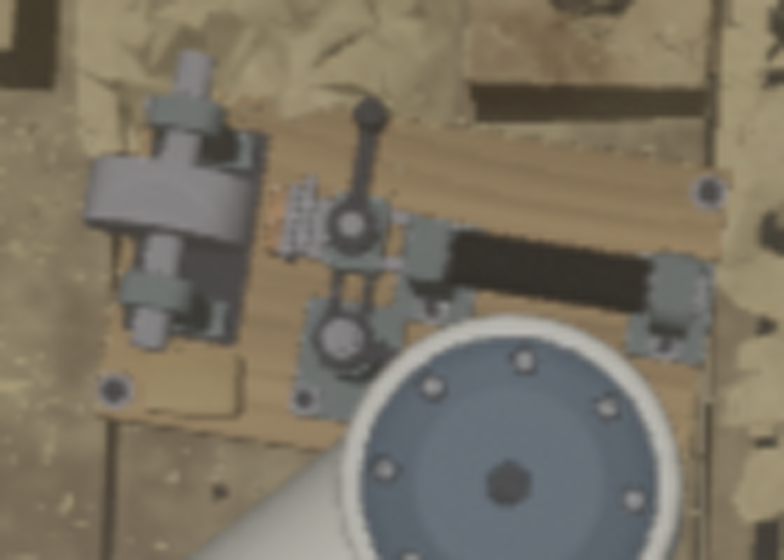

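View pics/s8.png

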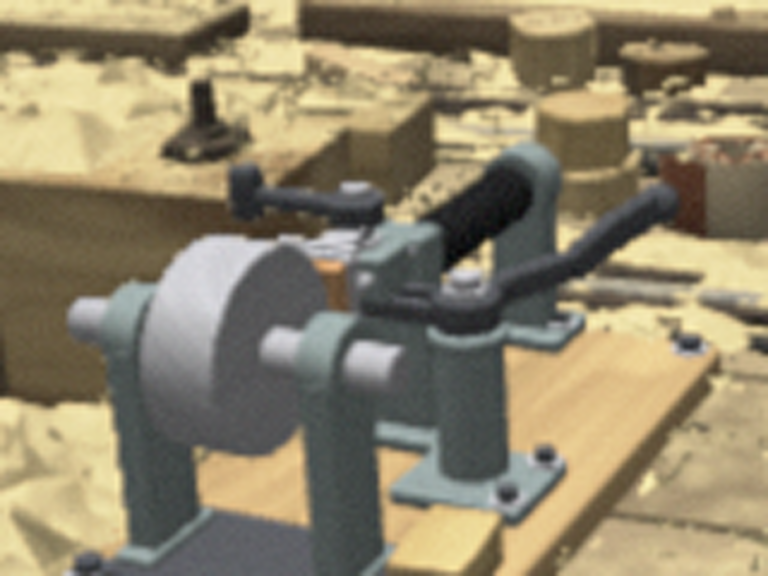

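The cam handle now points to brake +x, with the knob at top-zoom (370,113) and the boss at (352,223). The lever looks at rest. I'll work out the cam angle.

```bash
python3 - <<'E'
from h import *
for a in (1.35,1.45,1.5,1.57,1.62): print(a,((proj("top",B(q,[(49+52*np.sin(a),-52*np.cos(a),150),(49,0,147)]))-[170,130])*5.6).round(0).tolist())
E
```

```text
1.35 [[392.0, 122.0], [351.0, 229.0]]
1.45 [[382.0, 118.0], [351.0, 229.0]]
1.5 [[376.0, 117.0], [351.0, 229.0]]
1.57 [[368.0, 115.0], [351.0, 229.0]]
1.62 [[363.0, 115.0], [351.0, 229.0]]
```

Call:
drive_tool(targets=[{"dx": 0,"dy": 0,"dz": 1,"spin": 0,"grip": 1},{"dx": 0,"dy": 0,"dz": 2.2,"spin": 0,"grip": 1},{"dx": 0,"dy": 0,"dz": 3.5,"spin": 0,"grip": 1},{"dx": 0,"dy": 0,"dz": 4.8,"spin": 0,"grip": 1},{"dx": 0,"dy": 0,"dz": 5.7,"spin": 0,"grip": 1},{"dx": 0,"dy": 0,"dz": 6.0,"spin": 0,"grip": 1},{"dx": 0,"dy": 0,"dz": 6.0,"spin": 0,"grip": 1}])

```text
clock: 10.85
tcp_pos: [0.4099, 0.1353, 0.0608]
tcp_rot: [[-0.119, -0.993, 0.002], [-0.993, 0.119, -0.004], [0.004, -0.003, -1.0]]
contact_force: [0.5, -0.0, 0.3]
opening: -0.0004
```

```bash
python3 - <<'E'
from h import *
import cv2
stat()
rows([(-60,-105,60,0),(-45,-105,60,0),(-40,-105,60,0)])
print((proj("side",[env.observe()['tcp_pos']])-[150,160])*4.8)
a=eyes.camera("side")[160:280,150:310,::-1];cv2.imwrite("pics/s9.png",cv2.resize(a,None,fx=4.8,fy=4.8,interpolation=cv2.INTER_CUBIC))
E
```

```text
t 10.85 brake mm [ -74.4 -110.    60.8] push ang 0.003 F brake [0.53 0.05 0.32] open -0.0004 j [ 0.69  0.13 -0.45  0.01 -0.99 -0.81]
dx -0.20 dy -0.57 dz 0.03 spin 0.02
dx -0.20 dy -1.17 dz 0.03 spin 0.02
dx -0.20 dy -1.37 dz 0.03 spin 0.02
[[733.52033208 318.24817798]]
```

View pics/s9.png

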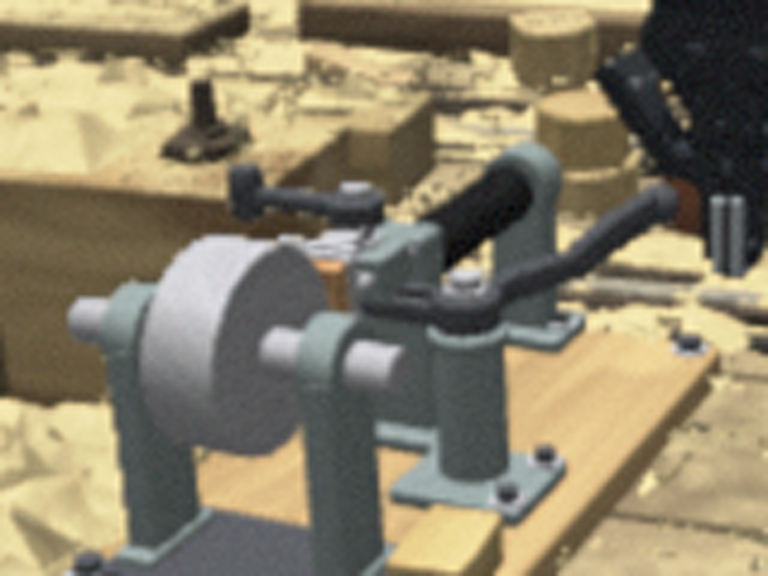

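The cam measures about 1.55 to 1.57, closed. The fingertips at (732,275) are in front of the blade and at its height. I'll approach slowly.

Call:
drive_tool(targets=[{"dx": -0.2,"dy": -0.3,"dz": 0,"spin": 0,"grip": 1},{"dx": -0.2,"dy": -0.7,"dz": 0,"spin": 0,"grip": 1},{"dx": -0.2,"dy": -1.0,"dz": 0,"spin": 0,"grip": 1},{"dx": -0.2,"dy": -1.2,"dz": 0,"spin": 0,"grip": 1},{"dx": -0.2,"dy": -1.3,"dz": 0,"spin": 0,"grip": 1},{"dx": -0.2,"dy": -1.4,"dz": 0,"spin": 0,"grip": 1},{"dx": -0.2,"dy": -1.4,"dz": 0,"spin": 0,"grip": 1}])

```text
clock: 11.78
tcp_pos: [0.445, 0.1362, 0.0612]
tcp_rot: [[-0.12, -0.993, 0.002], [-0.993, 0.12, -0.004], [0.003, -0.002, -1.0]]
contact_force: [-2.6, -0.5, 1.2]
opening: 0.0
```

```bash
python3 -c "
from h import *
stat()"
```

```text
t 11.78 brake mm [ -39.7 -104.8   61.2] push ang 0.003 F brake [-2.47 -0.84  1.17] open 0.0 j [ 0.64  0.19 -0.37  0.   -1.01 -0.76]
```

Call:
drive_tool(targets=[{"dx": 0,"dy": -0.12,"dz": 0,"spin": 0,"grip": 1},{"dx": 0,"dy": -0.24,"dz": 0,"spin": 0,"grip": 1},{"dx": 0,"dy": -0.36,"dz": 0,"spin": 0,"grip": 1},{"dx": 0,"dy": -0.4,"dz": 0,"spin": 0,"grip": 1}])

```text
clock: 12.28
tcp_pos: [0.4542, 0.1342, 0.0607]
tcp_rot: [[-0.12, -0.993, -0.0], [-0.993, 0.12, -0.005], [0.005, -0.0, -1.0]]
contact_force: [-5.1, -1.8, 1.9]
opening: -0.0001
```

Call:
drive_tool(targets=[{"dx": 0,"dy": -0.08,"dz": 0,"spin": 0,"grip": 1},{"dx": 0,"dy": -0.12,"dz": 0,"spin": 0,"grip": 1}])

```text
clock: 12.52
tcp_pos: [0.457, 0.1335, 0.0606]
tcp_rot: [[-0.12, -0.993, -0.001], [-0.993, 0.12, -0.006], [0.006, 0.0, -1.0]]
contact_force: [-5.3, -1.3, 2.4]
opening: 0.0
```

Call:
drive_tool(targets=[{"dx": 0,"dy": -0.08,"dz": 0,"spin": 0,"grip": 1},{"dx": 0,"dy": -0.12,"dz": 0,"spin": 0,"grip": 1}])

```text
clock: 12.78
tcp_pos: [0.4597, 0.1328, 0.0606]
tcp_rot: [[-0.12, -0.993, -0.002], [-0.993, 0.12, -0.006], [0.006, 0.001, -1.0]]
contact_force: [-4.9, -1.6, 3.4]
opening: -0.0002
```

Call:
drive_tool(targets=[{"dx": 0,"dy": -0.08,"dz": 0,"spin": 0,"grip": 1},{"dx": 0,"dy": -0.12,"dz": 0,"spin": 0,"grip": 1}])

```text
clock: 13.02
tcp_pos: [0.4625, 0.1321, 0.0605]
tcp_rot: [[-0.12, -0.993, -0.002], [-0.993, 0.12, -0.007], [0.007, 0.001, -1.0]]
contact_force: [-5.0, -1.8, 3.0]
opening: -0.0002
```

Call:
drive_tool(targets=[{"dx": 0,"dy": -0.08,"dz": 0,"spin": 0,"grip": 1},{"dx": 0,"dy": -0.12,"dz": 0,"spin": 0,"grip": 1}])

```text
clock: 13.28
tcp_pos: [0.464, 0.1317, 0.0604]
tcp_rot: [[-0.121, -0.993, -0.005], [-0.993, 0.121, -0.007], [0.007, 0.004, -1.0]]
contact_force: [-12.0, 0.9, 9.1]
opening: 0.0001
```

Call:
drive_tool(targets=[{"dx": 0,"dy": -0.15,"dz": 0,"spin": 0,"grip": 1},{"dx": 0,"dy": -0.18,"dz": 0,"spin": 0,"grip": 1},{"dx": 0,"dy": -0.18,"dz": 0,"spin": 0,"grip": 1}])

```text
clock: 13.65
tcp_pos: [0.4652, 0.1315, 0.0605]
tcp_rot: [[-0.121, -0.993, -0.011], [-0.993, 0.121, -0.006], [0.007, 0.01, -1.0]]
contact_force: [-19.2, 4.2, 14.3]
opening: 0.0002
```

```bash
python3 - <<'E'
from h import *
import cv2
stat()
a=eyes.camera("side")[160:280,150:310,::-1];cv2.imwrite("pics/s10.png",cv2.resize(a,None,fx=4.8,fy=4.8,interpolation=cv2.INTER_CUBIC))
stat()
E
```

```text
t 13.65 brake mm [ -19.  -107.1   60.5] push ang 0.001 F brake [-19.61   1.76  14.31] open 0.0002 j [ 0.6   0.23 -0.31 -0.   -1.04 -0.72]
t 13.7 brake mm [ -19.  -107.1   60.4] push ang 0.001 F brake [-18.91   0.97  14.27] open 0.0001 j [ 0.6   0.23 -0.31 -0.   -1.04 -0.72]
```

View pics/s10.png

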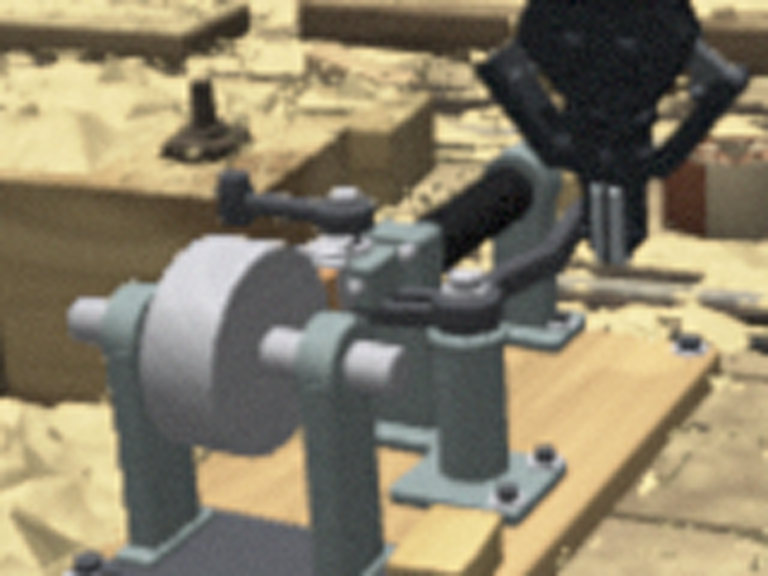

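The lever has swung in and stopped well short of the bar at about 0.19 rad. The push is 19 N horizontal, 24 N in total. I'll hold it there.

Call:
drive_tool(targets=[{"dx": 0,"dy": -0.16,"dz": 0,"spin": 0,"grip": 1},{"dx": 0,"dy": -0.16,"dz": 0,"spin": 0,"grip": 1},{"dx": 0,"dy": -0.16,"dz": 0,"spin": 0,"grip": 1},{"dx": 0,"dy": -0.16,"dz": 0,"spin": 0,"grip": 1},{"dx": 0,"dy": -0.16,"dz": 0,"spin": 0,"grip": 1},{"dx": 0,"dy": -0.16,"dz": 0,"spin": 0,"grip": 1}])

```text
clock: 14.45
tcp_pos: [0.4653, 0.1314, 0.0605]
tcp_rot: [[-0.121, -0.992, -0.017], [-0.993, 0.121, -0.005], [0.008, 0.016, -1.0]]
contact_force: [-20.4, 4.5, 16.0]
opening: -0.0004
```

Call:
drive_tool(targets=[{"dx": 0,"dy": -0.15,"dz": 0,"spin": 0,"grip": 1},{"dx": 0,"dy": -0.15,"dz": 0,"spin": 0,"grip": 1},{"dx": 0,"dy": -0.15,"dz": 0,"spin": 0,"grip": 1},{"dx": 0,"dy": -0.15,"dz": 0,"spin": 0,"grip": 1},{"dx": 0,"dy": -0.15,"dz": 0,"spin": 0,"grip": 1},{"dx": 0,"dy": -0.15,"dz": 0,"spin": 0,"grip": 1},{"dx": 0,"dy": -0.15,"dz": 0,"spin": 0,"grip": 1},{"dx": 0,"dy": -0.15,"dz": 0,"spin": 0,"grip": 1}])

```text
clock: 15.45
tcp_pos: [0.4651, 0.1314, 0.0606]
tcp_rot: [[-0.122, -0.992, -0.023], [-0.993, 0.122, -0.005], [0.007, 0.023, -1.0]]
contact_force: [-22.0, 4.1, 16.8]
opening: -0.0001
```

Call:
drive_tool(targets=[{"dx": 0,"dy": -0.15,"dz": 0,"spin": 0,"grip": 1},{"dx": 0,"dy": -0.15,"dz": 0,"spin": 0,"grip": 1},{"dx": 0,"dy": -0.15,"dz": 0,"spin": 0,"grip": 1},{"dx": 0,"dy": -0.15,"dz": 0,"spin": 0,"grip": 1},{"dx": 0,"dy": -0.15,"dz": 0,"spin": 0,"grip": 1},{"dx": 0,"dy": -0.15,"dz": 0,"spin": 0,"grip": 1},{"dx": 0,"dy": -0.15,"dz": 0,"spin": 0,"grip": 1},{"dx": 0,"dy": -0.15,"dz": 0,"spin": 0,"grip": 1}])

```text
clock: 16.45
tcp_pos: [0.4648, 0.1315, 0.0606]
tcp_rot: [[-0.122, -0.992, -0.03], [-0.993, 0.122, -0.004], [0.007, 0.029, -1.0]]
contact_force: [-22.2, 4.9, 17.7]
opening: 0.0
```

Call:
drive_tool(targets=[{"dx": 0,"dy": 0.1,"dz": 0,"spin": 0,"grip": 1},{"dx": 0,"dy": 0.3,"dz": 0,"spin": 0,"grip": 1},{"dx": 0,"dy": 0.6,"dz": 0,"spin": 0,"grip": 1},{"dx": 0,"dy": 1,"dz": 0,"spin": 0,"grip": 1},{"dx": 0,"dy": 1.6,"dz": 0,"spin": 0,"grip": 1},{"dx": 0,"dy": 2.4,"dz": 0,"spin": 0,"grip": 1},{"dx": 0,"dy": 3,"dz": -0.3,"spin": 0,"grip": 1},{"dx": 0,"dy": 3,"dz": -0.5,"spin": 0,"grip": 1},{"dx": 0,"dy": 3,"dz": -0.5,"spin": 0,"grip": 1}])

```text
clock: 17.58
tcp_pos: [0.3917, 0.1411, 0.0763]
tcp_rot: [[-0.121, -0.992, -0.028], [-0.993, 0.121, -0.003], [0.006, 0.027, -1.0]]
contact_force: [-0.2, 0.2, -0.3]
opening: -0.0
```

```bash
python3 - <<'E'
from h import *
import cv2
stat()
a=eyes.camera("side")[160:280,150:310,::-1];cv2.imwrite("pics/s11.png",cv2.resize(a,None,fx=4.8,fy=4.8,interpolation=cv2.INTER_CUBIC))
b=cv2.imread("pics/side0.png")
cv2.imwrite("pics/s11d.png",cv2.absdiff(b,eyes.camera("side")[:,:,::-1])*3)
a=eyes.camera("top")[:,:,::-1];cv2.imwrite("pics/t11.png",cv2.resize(a[130:270,170:410],None,fx=3.3,fy=3.3,interpolation=cv2.INTER_CUBIC))
E
```

```text
t 17.57 brake mm [ -93.1 -106.5   76.3] push ang 0.001 F brake [-0.17  0.15 -0.32] open -0.0 j [ 0.71  0.1  -0.43 -0.02 -1.07 -0.82]
```

View pics/s11.png

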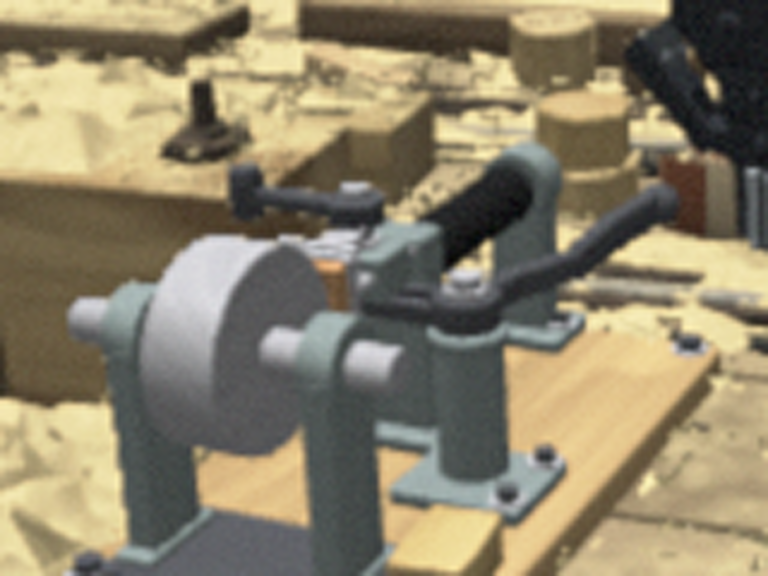

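View pics/s11d.png

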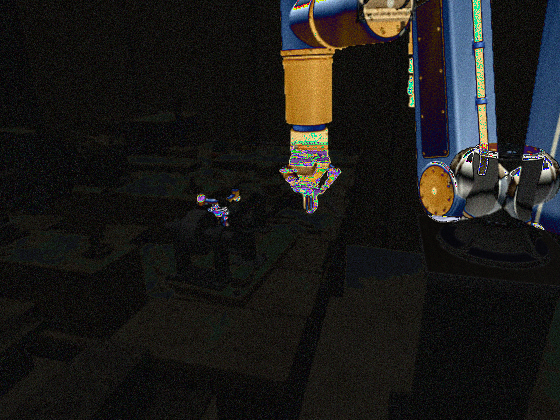

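View pics/t11.png

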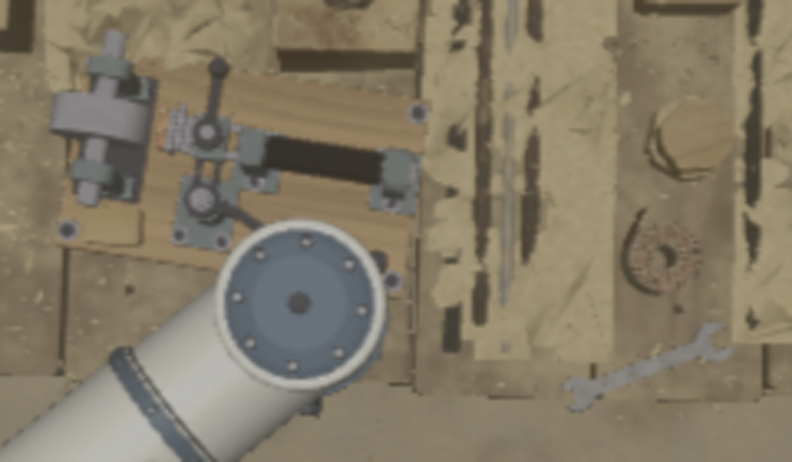

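The lever is back at rest and the cam is closed. The difference picture shows only the arm and cam changed, and the loose things are unmoved. I'm handing in.

```bash
python3 -c "
from cell import order
print(order.job_done())"
```

```text
the job is handed in; nothing more can be done
None
```

The job is done and handed in at about 17.6 s. No verdict was reported, so the result below rests on my own checks.

- **Cam lever:** I pushed it round with the shut fingertips until it stopped firmly at about 8 N. The top picture puts it at about 1.55–1.57 rad.
- **Hand lever:** I pressed it with the backs of the fingers to a firm stop at about 0.19 rad, short of the bar. I held it there for about 2.8 s and then let it spring back.
- **Press force:** The horizontal push was 19–23 N, but an unexpected upward force of 14–18 N came with it. That made about 24–29 N in total, under the 30 N you asked for. I took the upward part to be friction at the finger and did not check it further.
- **Last checks:** Compared with the start, the side picture shows only the cam and the arm changed, so the hand lever is back at rest. The offcut, roll and spanner show no change in the pictures. The contact force read about 0 with the arm clear of everything.

**Disagreement:** In the side pictures the fingertips ended about 20–23 mm above the reported TCP. I trusted the pictures and set the contact heights from them. I could not measure the shoe-on-drum force directly and inferred the bite from the firm stop.

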